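Centre-punch a brass plate and tip it out of its nest

TASK

Take the automatic centre punch from its leaning stand, set its point inside the small scribed circle on the brass plate and press straight down until the spring trips, marking the plate nowhere else; then put the punch back in its stand. Then press down the plate's open front edge so that the stiff rocker tips it up as far as it goes, and lift the plate out by its raised end and lay it flat in the middle of the steel bench block. Leave the other things on the bench where they stand.

Things in the scene. Friction and masses are not known exactly. Their poses are not given: they have to be found in the camera images.
- punch: automatic centre punch, 140 mm long: plain round steel body 16 mm in diameter from 24 to 126 mm above the origin (dark knurl rings from 70 to 117 mm), red cap 19 mm in diameter on top (126 to 140 mm), tapered nose below. 0.13 kg, heavier in its lower half. Origin at the extended point, z axis up along the body to the cap. It starts in the stand, leaning about 0.42 rad from vertical
- punch_point (a joint): how far the punch's point is pushed in, m: 0 extended, 0.012 fully in. The point resists with about 2 N at first, climbing to about 12 N near 0.003, then falling: it trips past 0.006, where the resistance collapses to about 3 N and the point snaps in to beyond 0.009 (12 N again at the end stop). It springs out again when lifted
- tip (a point): the very point of the punch
- punch_stand: fixed wooden stand, 85 (x) x 62 (y) x 10 mm base, with an open steel sleeve leaning 0.42 rad (24 degrees) from vertical towards the stand's -x (which points to the robot's right, or right and towards the robot). Sleeve square, 21 mm wide inside, flared at the mouth to 28 mm; the mouth is 66 mm up the axis from point rest. Origin under the centre of the base
- rest (a point): bottom of the stand's sleeve, on its axis, where the punch's point rests; 20 mm above the bench. The sleeve's axis runs from here in the direction (-0.408, 0, 0.913) of the stand's frame
- plate: brass plate 70 (x) x 50 (y) x 6 mm, 0.12 kg, lying in the nest; origin at the centre of its underside, z up; x along its length, -x is the open front edge. A scribed cross and 10 mm circle on top
- mark (a point): centre of the scribed circle, on top of the plate at (10, -8, 6) mm of the plate's frame
- nest: fixed marking nest with blue walls, 108 (x) x 78 (y) x 24.5 mm; origin under the pocket's centre. Pocket 54 mm wide, walled at both sides and at +x but open at the -x front. The plate seats 17 mm above the bench with its top 1.5 mm below the wall tops, no room for fingers beside it. The pit under its front end is 12 mm deep
- rocker (a joint): steel rocker 33 mm wide in the pocket's floor, rad: 0 level, 0.45 fully tipped. It pivots about the nest's y axis line at x = -12 mm, z = 17 mm; pushing down the front (-x) edge of the plate (about 4 to 8 N near the edge) lowers that edge by up to 10 mm and raises the +x end by up to 20 mm, and friction holds it where it is left. A 3 mm lip on the rocker keeps the plate from sliding out forward
- bench_block: fixed steel bench block 75 (x) x 115 (y) x 17 mm; origin under its centre
- dapping_block: bystander, loose brass cube 40 mm; origin under its centre
- dapping_punch_0: bystander, loose dark steel punch 16 mm across standing upright, 68 mm high; origin under its centre
- magnesia_brick_2: bystander, loose pale soldering brick 50 x 46 x 24 mm; origin under its centre
- wax_ring_0: bystander, loose teal wax ring 27 x 24 x 29 mm; origin under its centre
- beeswax: bystander, wax block stuck (fixed) 32 x 46 x 21 mm on the thin grey sheet (4 mm thick); origin under its centre
- flux_jar: bystander, fixed plastic jar with purple cap, 60 mm across, 83 mm high; origin under its centre
- small_tumbler: bystander, fixed small glass 41 mm across, 47 mm high; origin under its centre

How it is judged:
By the outcome, as a careful person would: the job done as asked, in the order asked, and still so for the second after the job is handed in, with the robot touching nothing.
It also fails if it takes over 67 s, if anything falls off the work surface, if the arm or the gripper's body presses on something with over 40 N, if the wrist force passes 120 N, or if a joint passes its speed limit or range.

ROBOT

A 6-joint arm with a two-finger parallel gripper is mounted at the origin on a cart in front of the work surface, level with it; the furniture and walls round the work are solid. World frame = base frame: x ahead of the robot, y to its left, z up, the work surface at z = 0. Lengths are in m, angles in rad, forces in N, time in s.
With the tool pointing down it reaches from about 0.35 to 0.975 m from the base axis. Payload 4.9 kg.
Tool frame: the origin (TCP) lies between the finger pads; the fingertips stand 8 mm ahead of it and the grasp point (between the pads) lies 11 mm behind it (r.nose_length is the z of the fingertips in the tool frame, in m); z points along the fingers, y is the line along which they close (so a half turn about z gives the same grasp; the last joint's range is limited). The gripper opens to 85 mm and grips with 20 to 120 N. Pads are 22 mm wide; open, the fingers measure 114 mm over their backs; the gripper's body (76 mm by 85 mm) begins 54 mm behind the grasp point. The pads swing forward as they close: fully open they stand 13 mm farther back than shut.
Start: joints at [1.182, 0.053, 1.613, -0, 1.476, -0.119], TCP at [0.167, 0.602, 0.239] pointing down, gripper open.
Joint ranges: [-3.01, 3.01], [-1.01, 2.22], [0.06, 2.58], [-1.02, 4.17], [0.09, 2.62], [-3.14, 3.14]. Speed limits (rad/s): [2.57, 2.57, 3.14, 3.14, 3.14, 3.14].

INTERFACE

Orientations are given as a rotation vector (axis times angle).
In Python, from workcell import r, get_image, camera_params, workorder, models gives the robot as it stands.
- The arm moves only by the tool move_arm, never from a script. Its argument "rows" is a list of rows, each a list of 6 numbers: the shift along the tool's x, y, z in mm, then the turn, a rotation vector about the tool's x, y, z in rad. In form: [[tx, ty, tz, rx, ry, rz], ...]. A call has 1 to 20 rows; each row shifts and turns the commanded pose from where the row before left it, along the tool's axes as they then stand; what a row does not reach is not made up. A row lasts 1/10 s, in which the tool goes at most 50 mm and 8.59 degrees, less where a joint would pass 70% of its speed; a pose out of reach is approached as far as the arm can. A call with a gripper value outside its range is refused whole. "hand" is the closure, from 0 (fully open) to 1 (shut), set as the call begins (left out, the last holds). The fingers move at their own pace and stop on an object; the grip force is fixed at half the most. Time passes only in rows, so rows that do not move let the fingers close. It gives the time, the measured TCP pose, the force, the opening and the grip force at its end, in the units of the state.
- r.observe(): the state, without advancing time (a new reading comes with each control period).
- get_image(name): name is "scene" or "side" or "wrist"; returns the picture (400x640x3 uint8, red, green, blue); there is no depth.
- camera_params(name): a dict with "intrinsics" (3x3 intrinsics, pixels), "k1" (the pictures are not rectified: a ray, as slopes to the right and down, at radius r is drawn at 1 + k1 r^2 times it, then the intrinsics apply), "cam_to_world" (4x4, takes a point from camera to world coordinates). Camera axes: x right, y down, z forward; pixel columns grow to the right and rows downward; lengths in m; the calibration is good to about 2 mm. A picture is of the moment at which its call begins: read the wrist's pose just before it. camera_params takes no time and is no camera call; for the wrist camera it gives the pose at the moment of the call.
- workorder.close_job(): hands the job in; it is judged then, once.
Trained networks look in the newest picture that a camera, given by its name, has taken for a name from the list of things; names that differ only in an ending like _2 or _b are one class to them, and where a whole thing is asked for, a point or a joint stands for the part that bears it (a point fixed in the world has none). Each returns a list of dicts, best first, with "conf" (0 to 1); they miss things now and then, are a little off and sometimes report something else, mostly with a low value. They report only what shows in the picture. A call takes as long as a camera call.
- models.regions_of(camera, target): "mask" (400x640 bool, what is visible of it) and "extent" ([left, top, width, height] in pixels, round what is visible of it).
- models.place_of(camera, target): "uv" ([column, row] in pixels: a listed point, or the origin of a listed thing).
The state is a dict: "time": time; "joint_pos": joint angles; "qvel": joint speeds; "joint_efforts": joint torques, N m; "ee_pos": TCP position; "eef_rot": TCP orientation; "contact_force": force on the tool from outside, world axes, zero at the start; "ft_torque": the same for the moment, N m; "gripper_width": finger opening in m; "gripper_force": force on a finger pad.
Only numpy, scipy, OpenCV 4.12 (cv2) and the standard library are available. Lean on these libraries where they do the work, as an engineer would, in place of code of your own. Each camera call takes 0.05 s, during which the arm holds its last target. There are 200 camera calls.

## Working session

There is one attempt and no reset: what is moved stays moved. The work goes in short steps, Python scripts to look and compute and a tool call to move; the robot and the scene stay as the last step left them, time stands still between calls to the robot, and variables do not carry over. Pictures are saved under pics/ and viewed, at most 10 in all, crops included, and the job is handed in when it is done.

Besides the shell and the picture viewer there is one more tool, called after "Call:" as a command line: name --pt "numbers of a row" for each row, then --argument value for the rest. move_arm: Moves the arm, as the interface text tells. Its arguments: {"type":"object","properties":{"rows":{"type":"array"},"hand":{"type":"number"}},"required":["rows"]}

```bash
mkdir -p pics
cat > h.py <<'E'
import numpy as np, cv2
from scipy.spatial.transform import Rotation as R
from workcell import r, get_image, camera_params, workorder, models
def ray(cam,uv,P=None):
    P=P or camera_params(cam); K=np.array(P["intrinsics"]);k=P["k1"];T=np.array(P["cam_to_world"])
    s=np.array([(uv[0]-K[0,2])/K[0,0],(uv[1]-K[1,2])/K[1,1]]);d=s.copy()
    for _ in range(30): d=s/(1+k*(d@d))
    return T[:3,3],T[:3,:3]@np.array([d[0],d[1],1])
def onz(cam,uv,z,P=None):
    o,d=ray(cam,uv,P); return o+d*(z-o[2])/d[2]
def proj(cam,p,P=None):
    P=P or camera_params(cam); K=np.array(P["intrinsics"]);k=P["k1"];T=np.array(P["cam_to_world"])
    c=T[:3,:3].T@(np.array(p)-T[:3,3]); s=c[:2]/c[2]; s=s*(1+k*(s@s))
    return np.array([K[0,0]*s[0]+K[0,2],K[1,1]*s[1]+K[1,2]])
def tri(obs):
    A=np.zeros((3,3));b=np.zeros(3)
    for o,d in obs:
        d=d/np.linalg.norm(d);M=np.eye(3)-np.outer(d,d);A+=M;b+=M@o
    x=np.linalg.solve(A,b); return x
def delta(pos,Rt):
    "tool-frame shift (mm) and rotvec from current to target"
    s=r.observe();R0=R.from_rotvec(s["eef_rot"])
    return R0.inv().apply(np.array(pos)-s["ee_pos"])*1000,(R0.inv()*Rt).as_rotvec()
def save(cam,name):
    im=get_image(cam); cv2.imwrite("pics/"+name,im[:,:,::-1]); return im
E
cat > a.py <<'E'
from h import *
np.set_printoptions(precision=4,suppress=True)
ims=[save(c,c+"0.png") for c in ("scene","side")]
print(r.observe())
for n,z in [("punch",.1),("tip",.02),("rest",.02),("punch_stand",0),("plate",.017),("mark",.023),("nest",0),("bench_block",0),("dapping_block",0),("dapping_punch_0",0),("magnesia_brick_2",0),("wax_ring_0",0),("beeswax",0.004),("flux_jar",0),("small_tumbler",0)]:
    o=[]
    for c in ("scene","side"):
        l=models.place_of(c,n)
        if l: o.append((c,np.array(l[0]["uv"]),round(l[0]["conf"],2),onz(c,l[0]["uv"],z)[:2]))
    t=tri([ray(a[0],a[1]) for a in o]) if len(o)==2 else None
    print(n,[(a[1],a[2],a[3]) for a in o],t)
cv2.imwrite("pics/both.png",cv2.resize(np.vstack(ims),(480,600))[:,:,::-1])
for c in ("scene","side"): print(c,camera_params(c))
E
python3 a.py; ls
```

```text
{'time': 0.1, 'joint_pos': array([ 1.182 ,  0.0533,  1.6142,  0.    ,  1.476 , -0.119 ]), 'qvel': array([ 0.0013, -0.0004, -0.0026, -0.0004, -0.0006,  0.0011]), 'joint_efforts': array([ -0.    , -39.4902, -37.1364,  -0.0001,   0.0039,  -0.    ]), 'ee_pos': array([0.1664, 0.6019, 0.2382]), 'eef_rot': array([-0.4225, -3.1126,  0.0028]), 'contact_force': array([ 0.0396, -0.1821,  0.7431]), 'ft_torque': array([-0.027 ,  0.0158, -0.0217]), 'gripper_force': 0.0, 'gripper_width': 0.08532928749440286}
punch [(array([281.6, 156.9]), 0.42, array([0.4785, 0.1453])), (array([315.4, 209.9]), 0.24, array([0.5191, 0.1525]))] [0.5062 0.16   0.0943]
tip [(array([323. , 176.1]), 0.31, array([ 0.5047, -0.2222]))] None
rest [(array([282. , 152.4]), 0.78, array([0.5877, 0.2842])), (array([293.9, 258.6]), 0.86, array([0.5748, 0.2939]))] [0.5812 0.2852 0.0175]
punch_stand [(array([279.3, 163.5]), 0.94, array([0.5545, 0.2576])), (array([299.5, 254.9]), 0.84, array([0.5621, 0.253 ]))] [0.5585 0.2575 0.001 ]
plate [(array([400.4, 239.5]), 0.58, array([ 0.5323, -0.275 ])), (array([321.8, 173.1]), 0.49, array([
[... 1456 characters left out ...]
  , 316.658 ],
       [  0.    , 423.7533, 196.4319],
       [  0.    ,   0.    ,   1.    ]]), 'k1': -0.10663248252366733, 'cam_to_world': array([[ 0.7396, -0.365 ,  0.5654, -0.2015],
       [-0.6727, -0.4287,  0.6031, -0.7376],
       [ 0.0223, -0.8264, -0.5626,  0.7155],
       [ 0.    ,  0.    ,  0.    ,  1.    ]])}
side {'intrinsics': array([[368.0262,   0.    , 316.6697],
       [  0.    , 368.0262, 201.851 ],
       [  0.    ,   0.    ,   1.    ]]), 'k1': -0.08096751840878823, 'cam_to_world': array([[-0.999 , -0.0326,  0.0313,  0.48  ],
       [-0.0439,  0.5314, -0.846 ,  1.1128],
       [ 0.011 , -0.8465, -0.5323,  0.734 ],
       [ 0.    ,  0.    ,  0.    ,  1.    ]])}
a.py
h.py
pics
```

View pics/scene0.png

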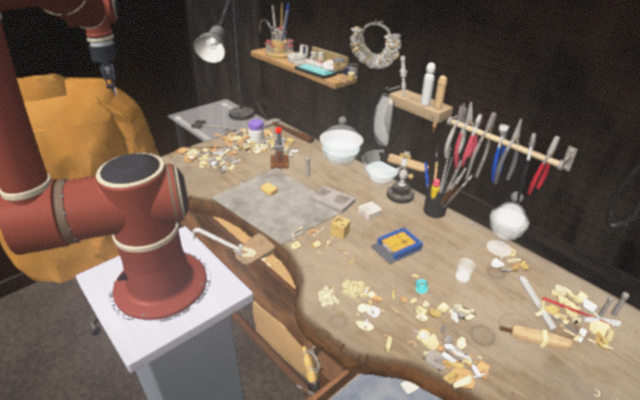

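View pics/side0.png

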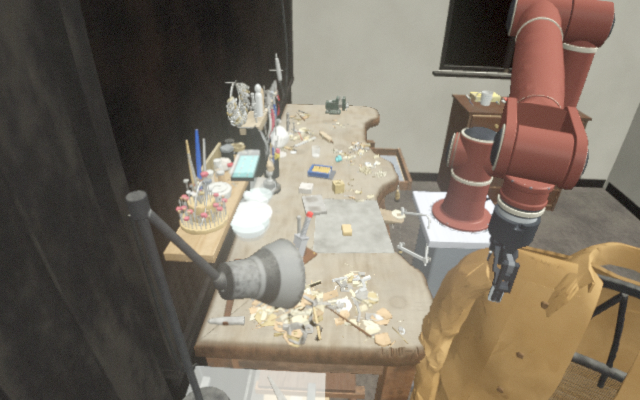

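Scene: the punch stands at about (280,150) in the scene view with its cap at (278,129). The nest is at (398,244), the grey bench block at (335,200), and the beeswax at (269,188). The side view shows the punch cap at (309,214) and the nest at (321,172).

```bash
cat > b.py <<'E'
from h import *
np.set_printoptions(precision=4,suppress=True)
print("cap",tri([ray("scene",(278,129.5)),ray("side",(309.5,214))]))
print("lamp",tri([ray("scene",(210,47)),ray("side",(270,275))]))
print("block",onz("scene",(334,200),.017),onz("side",(313,215),.017))
s=r.observe();T=np.eye(4);T[:3,:3]=R.from_rotvec(s["eef_rot"]).as_matrix();T[:3,3]=s["ee_pos"]
P=camera_params("wrist");print(np.linalg.inv(T)@np.array(P["cam_to_world"]),P["intrinsics"],P["k1"]);print(T)
# look pose: camera sees stand from above
print(delta([.46,.20,.32],R.from_rotvec([-.4225,-3.1126,.0028])))
E
python3 b.py
```

```text
cap [0.5338 0.2339 0.1399]
lamp [0.5688 0.67   0.3075]
block [ 0.5265 -0.0351  0.017 ] [0.5311 0.0593 0.017 ]
[[-0.0008 -0.9474 -0.3199  0.0819]
 [ 1.     -0.0006 -0.0009 -0.0004]
 [ 0.0007 -0.3199  0.9474 -0.134 ]
 [ 0.      0.      0.      1.    ]] [[290.9616   0.     320.3376]
 [  0.     290.9616 198.2176]
 [  0.       0.       1.    ]] 0.017538975871963028
[[-0.9638  0.2665  0.      0.1666]
 [ 0.2665  0.9638  0.      0.6024]
 [ 0.      0.     -1.      0.2393]
 [ 0.      0.      0.      1.    ]]
(array([-390.0527, -309.6381,  -80.6965]), array([0.0019, 0.0002, 0.0001]))
```

Call:
move_arm --pt "-32.5 -25.8 -7 0 0 0" --pt "-32.5 -25.8 -7 0 0 0" --pt "-32.5 -25.8 -7 0 0 0" --pt "-32.5 -25.8 -7 0 0 0" --pt "-32.5 -25.8 -7 0 0 0" --pt "-32.5 -25.8 -7 0 0 0" --pt "-32.5 -25.8 -7 0 0 0" --pt "-32.5 -25.8 -7 0 0 0" --pt "-32.5 -25.8 -7 0 0 0" --pt "-32.5 -25.8 -7 0 0 0" --pt "-32.5 -25.8 -7 0 0 0" --pt "-32.5 -25.8 -7 0 0 0" --pt "0 0 0 0 0 0" --pt "0 0 0 0 0 0" --hand 0

```text
time: 3.0
ee_pos: [0.4602, 0.1995, 0.3234]
eef_rot: [-0.426, -3.112, -0.001]
contact_force: [-0.2, 0.3, 1.0]
gripper_width: 0.0856
gripper_force: 0.0
```

```bash
cat > c.py <<'E'
from h import *
np.set_printoptions(precision=4,suppress=True)
P=camera_params("wrist"); im=save("wrist","w1.png"); print(r.observe()["ee_pos"])
for n,z in [("punch",.02),("tip",.02),("rest",.02),("punch_stand",0),("bench_block",0.0),("beeswax",.004),("dapping_punch_0",0)]:
    l=models.place_of("wrist",n)[:2]; print(n,[(np.array(a["uv"]),round(a["conf"],2),onz("wrist",a["uv"],z,P)[:2]) for a in l])
E
python3 c.py
```

```text
[0.4597 0.2002 0.3231]
punch [(array([392.9, 209.4]), 0.87, array([0.573 , 0.2884]))]
tip []
rest [(array([388.2, 209.3]), 0.95, array([0.5708, 0.2812]))]
punch_stand [(array([387.8, 208.2]), 0.65, array([0.5773, 0.2837])), (array([376.5, 201.3]), 0.62, array([0.5602, 0.268 ]))]
bench_block [(array([210.8, 230.3]), 0.72, array([ 0.5353, -0.0175]))]
beeswax [(array([275.3, 142.1]), 0.67, array([0.4219, 0.1375])), (array([475.5, 189.6]), 0.52, array([0.5821, 0.4259]))]
dapping_punch_0 [(array([306.1, 224.4]), 0.76, array([0.5689, 0.1433])), (array([ 66.6, 253.2]), 0.2, array([ 0.5082, -0.2748]))]
```

View pics/w1.png

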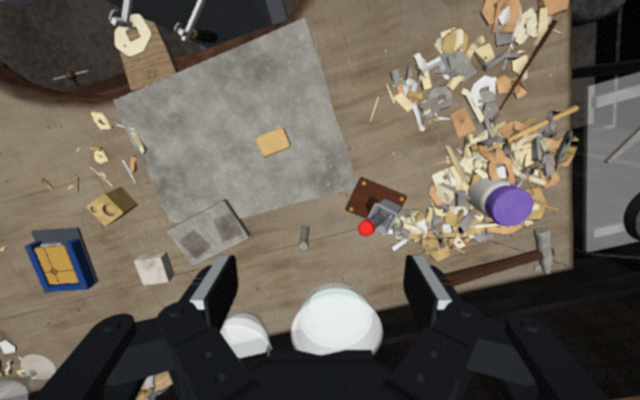

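The wrist view shows the stand base around (375,200), the red cap at (367,228) and the sleeve at (383,213). The bench block is at (208,231) and the nest at (60,262).

```bash
cat > d.py <<'E'
from h import *
np.set_printoptions(precision=4,suppress=True)
P=camera_params("wrist"); im=cv2.imread("pics/w1.png")
def red(im):
    i=im.astype(int); m=((i[:,:,2]>150)&(i[:,:,1]<60)&(i[:,:,0]<70)).astype(np.uint8)
    n,l,st,c=cv2.connectedComponentsWithStats(m); k=1+np.argmax(st[1:,4]); return c[k],st[k]
c,st=red(im);print(c,st,onz("wrist",c,.139,P))
for cam in("scene","side"):
    c2,st2=red(cv2.imread(f"pics/{cam}0.png")); print(cam,c2,st2)
cv2.imwrite("pics/crop1.png",cv2.resize(im[150:270,320:440],(600,600),interpolation=cv2.INTER_CUBIC))
E
python3 d.py
```

```text
[365.6294 227.7118] [358 220  16  16 170] [0.5341 0.2356 0.139 ]
scene [536.     176.4935] [530 164  14  25  77]Traceback (most recent call last):
  File "d.py", line 9, in <module>
    c2,st2=red(cv2.imread(f"pics/{cam}0.png")); print(cam,c2,st2)
           ~~~^^^^^^^^^^^^^^^^^^^^^^^^^^^^^^^^
  File "d.py", line 6, in red
    n,l,st,c=cv2.connectedComponentsWithStats(m); k=1+np.argmax(st[1:,4]); return c[k],st[k]
                                                      ~~~~~~~~~^^^^^^^^^^
    return _wrapfunc(a, 'argmax', axis=axis, out=out, **kwds)
    return bound(*args, **kwds)
ValueError: attempt to get argmax of an empty sequence
```

```bash
sed -i '/^for cam/,+1d' d.py; python3 d.py
```

```text
[365.6294 227.7118] [358 220  16  16 170] [0.5341 0.2356 0.139 ]
```

View pics/crop1.png

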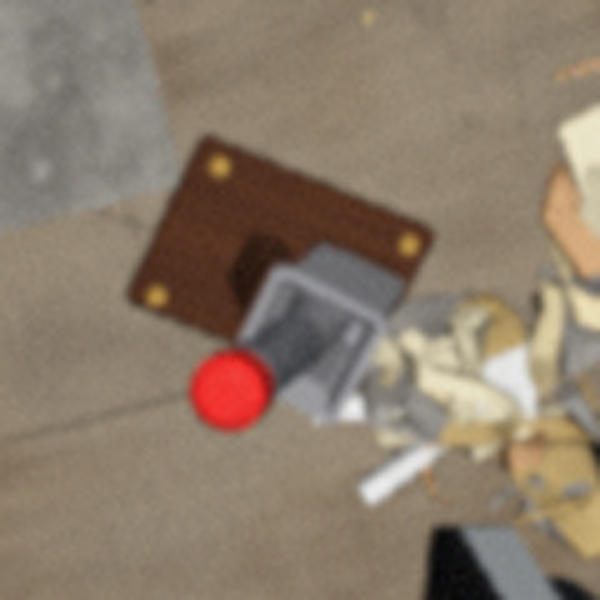

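The base corners are at crop (210,133), (437,232) and (130,295). The long side, the stand's x, runs lower-right and the cap leans to the left.

```bash
cat > e.py <<'E'
from h import *
np.set_printoptions(precision=4,suppress=True)
P=camera_params("wrist")
c=[onz("wrist",(320+u/5,150+v/5),.01,P) for u,v in((210,133),(437,232),(130,295))]
print(c,np.linalg.norm(c[1]-c[0]),np.linalg.norm(c[2]-c[0]))
x=c[1]-c[0];x/=np.linalg.norm(x);y=c[0]-c[2];y/=np.linalg.norm(y);print(np.arctan2(x[1],x[0]),np.arctan2(y[1],y[0])-np.pi/2)
print("origin",(c[1]+c[2])/2)
yaw=(np.arctan2(x[1],x[0])+np.arctan2(-y[0],y[1]))/2
# two hypotheses: axis via cap
cap=np.array([.534,.235,.139])
for yaw in (yaw,np.arctan2(-y[0],y[1])):
  a=np.array([-.408*np.cos(yaw),-.408*np.sin(yaw),.913]); rest=cap-a*.1315
  print(yaw,a,rest)
E
python3 e.py
```

```text
[array([0.5086, 0.2548, 0.01  ]), array([0.5602, 0.3181, 0.01  ]), array([0.5551, 0.2173, 0.01  ])] 0.08173832713507855 0.05971097113553188
0.8864791933387572 0.8926248903181602
origin [0.5577 0.2677 0.01  ]
0.8895520418284587 [-0.2569 -0.3169  0.913 ] [0.5678 0.2767 0.0189]
0.8926248903181602 [-0.256  -0.3177  0.913 ] [0.5677 0.2768 0.0189]
```

```bash
cat > f.py <<'E'
from h import *
np.set_printoptions(precision=4,suppress=True)
s=r.observe();R0=R.from_rotvec(s["eef_rot"]);z0=R0.apply([0,0,1])
a=np.array([-.256,-.317,.913]);a/=np.linalg.norm(a)
ax=np.cross(z0,-a);ang=np.arcsin(np.linalg.norm(ax));Rt=R.from_rotvec(ax/np.linalg.norm(ax)*ang)*R0
print("rot tool",(R0.inv()*Rt).as_rotvec(), "y",Rt.apply([0,1,0]),Rt.as_rotvec())
rest=np.array([.568,.277,.019])
for h in (.184,.084): print(h,rest+a*h,Rt.inv().apply(rest+a*h-s["ee_pos"])*1000)
E
python3 f.py
```

```text
rot tool [-0.3848 -0.1679  0.    ] y [0.2151 0.9023 0.3736] [0.3849 2.8519 0.5241]
0.184 [0.5209 0.2187 0.187 ] [-30.4584 -21.4943 145.7522]
0.084 [0.5465 0.2504 0.0957] [-30.4584 -21.4943 245.7522]
```

Call:
move_arm --pt "0 0 0 -0.0962 -0.042 0" --pt "0 0 0 -0.0962 -0.042 0" --pt "0 0 0 -0.0962 -0.042 0" --pt "0 0 0 -0.0962 -0.042 0" --pt "-10 -7 30 0 0 0" --pt "-10 -7 40 0 0 0" --pt "-10.5 -7.5 40 0 0 0" --pt "0 0 20 0 0 0" --pt "0 0 0 0 0 0" --pt "0 0 0 0 0 0"

```text
time: 4.4
ee_pos: [0.5173, 0.2131, 0.2019]
eef_rot: [0.386, 2.851, 0.524]
contact_force: [1.1, 0.9, 1.0]
gripper_width: 0.0853
gripper_force: 0.0
```

```bash
cat > g.py <<'E'
from h import *
np.set_printoptions(precision=4,suppress=True)
P=camera_params("wrist"); im=save("wrist","w2.png"); s=r.observe();R0=R.from_rotvec(s["eef_rot"])
print(s["ee_pos"],R0.apply([0,0,1]))
i=im.astype(int); m=((i[:,:,0]>150)&(i[:,:,1]<60)&(i[:,:,2]<70)).astype(np.uint8)
n,l,st,c=cv2.connectedComponentsWithStats(m); k=1+np.argmax(st[1:,4]);print(c[k],st[k])
p=onz("wrist",c[k],.140,P);print(p, "cap in tool",R0.inv().apply(p-s["ee_pos"])*1000)
for n in("rest","tip","punch"):
    l=models.place_of("wrist",n)[:1]; print(n,[(np.array(a["uv"]),round(a["conf"],2),R0.inv().apply(onz("wrist",a["uv"],.02,P)-s["ee_pos"])*1000) for a in l])
E
python3 g.py
```

```text
[0.5179 0.2131 0.2033] [ 0.2587  0.317  -0.9125]
[318.984  213.1064] [309 202  23  26 188]
[0.5316 0.2334 0.14  ] cap in tool [ 3.4549 -2.4296 67.7205]
rest [(array([324.1, 174.9]), 0.65, array([ -0.9014,   2.7998, 202.1657]))]
tip []
punch [(array([326.4, 176.2]), 0.55, array([ -2.8632,   5.5605, 203.6533]))]
```

View pics/w2.png

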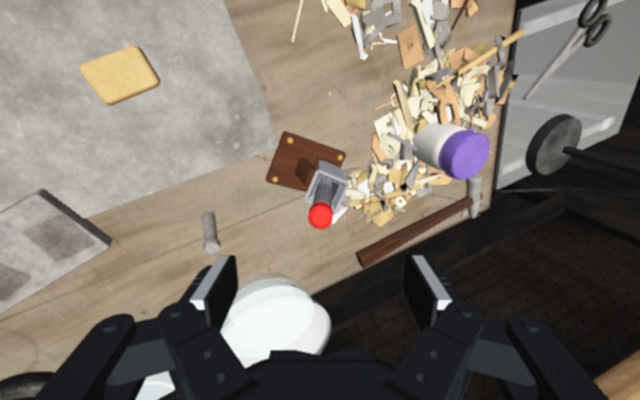

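The red cap is at (319,213), between the open fingers. I make a small lean correction, then go down and close.

Call:
move_arm --pt "3.6 -5 0 -0.04 -0.015 0" --pt "0 0 16 0 0 0" --pt "0 0 25 0 0 0" --pt "0 0 25 0 0 0" --pt "0 0 25 0 0 0" --pt "0 0 25 0 0 0" --pt "0 0 0 0 0 0" --pt "0 0 0 0 0 0" --pt "0 0 0 0 0 0"

```text
time: 5.5
ee_pos: [0.5464, 0.2497, 0.0976]
eef_rot: [0.381, 2.818, 0.575]
contact_force: [-0.3, -0.1, 0.1]
gripper_width: 0.0854
gripper_force: 0.0
```

Call:
move_arm --pt "0 0 0 0 0 0" --pt "0 0 0 0 0 0" --pt "0 0 0 0 0 0" --pt "0 0 0 0 0 0" --pt "0 0 0 0 0 0" --pt "0 0 0 0 0 0" --pt "0 0 0 0 0 0" --pt "0 0 0 0 0 0" --pt "0 0 0 0 0 0" --pt "0 0 0 0 0 0" --hand 1

```text
time: 6.5
ee_pos: [0.5463, 0.2503, 0.0966]
eef_rot: [0.382, 2.819, 0.577]
contact_force: [2.3, 5.5, 4.9]
gripper_width: 0.0146
gripper_force: 57.9
```

Call:
move_arm --pt "0 0 -10 0 0 0" --pt "0 0 -20 0 0 0" --pt "0 0 -30 0 0 0" --pt "0 0 -30 0 0 0" --pt "0 0 -30 0 0 0" --pt "0 0 0 0 0 0"

```text
time: 7.1
ee_pos: [0.5124, 0.2067, 0.2054]
eef_rot: [0.382, 2.818, 0.572]
contact_force: [0.9, 0.4, -1.0]
gripper_width: 0.0145
gripper_force: 58.6
```

```bash
cat > f.py <<'E'
from h import *
np.set_printoptions(precision=4,suppress=True)
s=r.observe();R0=R.from_rotvec(s["eef_rot"]);z0=R0.apply([0,0,1])
print(s["ee_pos"],s["gripper_width"],s["joint_pos"])
ax=np.cross(z0,[0,0,-1]);Rt=R.from_rotvec(ax/np.linalg.norm(ax)*np.arcsin(np.linalg.norm(ax)))*R0
print((R0.inv()*Rt).as_rotvec(),Rt.apply([1,0,0]))
# rotate then turn about z so tool x = -world x
print("ang",np.arctan2(*Rt.apply([1,0,0])[[1,0]]))
print(Rt.inv().apply(np.array([.50,-.27,.20])-s["ee_pos"])*1000)
E
python3 f.py
```

```text
[0.5124 0.2067 0.2054] 0.014464077328343072 [ 0.0875 -0.3426  2.073   0.3668  1.1033 -1.3298]
[ 0.4241  0.1876 -0.    ] [-0.964  0.266 -0.   ]
ang 2.872396283668956
[-114.8177 -462.8313    5.3644]
```

Call:
move_arm --pt "0 0 0 0.106 0.047 0" --pt "0 0 0 0.106 0.047 0" --pt "0 0 0 0.106 0.047 0" --pt "0 0 0 0.106 0.047 0" --pt "-11.5 -39.3 0 0 0 0" --pt "-11.5 -39.3 0 0 0 0" --pt "-11.5 -39.3 0 0 0 0" --pt "-11.5 -39.3 0 0 0 0" --pt "-11.5 -39.3 0 0 0 0" --pt "-11.5 -39.3 0 0 0 0" --pt "-11.5 -39.3 0 0 0 0" --pt "-11.5 -39.3 0 0 0 0" --pt "-11.5 -39.3 0 0 0 0" --pt "-11.5 -39.3 0 0 0 0" --pt "-11.5 -39.3 0 0 0 0" --pt "-11.5 -39.3 0 0 0 0" --pt "0 0 0 0 0 0" --pt "0 0 0 0 0 0" --pt "0 0 0 0 0 0"

```text
time: 9.0
ee_pos: [0.5191, -0.2821, 0.1997]
eef_rot: [-0.418, -3.106, -0.004]
contact_force: [-0.1, 0.5, -1.3]
gripper_width: 0.0141
gripper_force: 58.9
```

```bash
cat > g.py <<'E'
from h import *
import sys
np.set_printoptions(precision=4,suppress=True)
P=camera_params("wrist"); im=save("wrist",sys.argv[1]); s=r.observe();R0=R.from_rotvec(s["eef_rot"])
print(s["ee_pos"],R0.apply([0,0,1]),R0.apply([1,0,0]),s["gripper_width"])
for n,z in(("mark",.023),("plate",.017),("nest",0),("tip",s["ee_pos"][2]-.084),("bench_block",0)):
    l=models.place_of("wrist",n)[:2]; print(n,[(np.array(a["uv"]),round(a["conf"],2),onz("wrist",a["uv"],z,P),R0.inv().apply(onz("wrist",a["uv"],z,P)-s["ee_pos"])*1000) for a in l])
for c in ("scene","side"):
    save(c,c+sys.argv[1])
    for n in ("mark","tip"): print(c,n,[(np.array(a["uv"]),round(a["conf"],2),onz(c,a["uv"],.023)) for a in models.place_of(c,n)[:1]])
E
python3 g.py w3.png
```

```text
[ 0.5194 -0.2819  0.2002] [-0.0067  0.0033 -1.    ] [-0.9646  0.2637  0.0073] 0.014795477764552752
mark [(array([319.9, 188.1]), 0.93, array([ 0.5282, -0.2855,  0.023 ]), array([-10.6779,  -1.3354, 177.111 ])), (array([556. , 126.9]), 0.24, array([ 0.5296, -0.0332,  0.023 ]), array([ 54.4707, 242.3736, 177.9367]))]
plate [(array([323.9, 176.3]), 0.77, array([ 0.5178, -0.278 ,  0.017 ]), array([  1.2838,   3.158 , 183.2052])), (array([327. , 210.8]), 0.43, array([ 0.5586, -0.2853,  0.017 ]), array([-39.9905,   6.8684, 182.9081]))]
nest []
tip []
bench_block [(array([555. , 123.6]), 0.93, array([ 0.5322, -0.0173,  0.    ]), array([ 55.991 , 258.3352, 200.9713]))]
scene mark [(array([403.3, 240.2]), 0.88, array([ 0.5295, -0.2857,  0.023 ]))]
scene tip [(array([369.1, 210.2]), 0.38, array([ 0.5601, -0.1407,  0.023 ]))]
side mark [(array([321.5, 168.5]), 0.45, array([ 0.513 , -0.2844,  0.023 ]))]
side tip [(array([321.5, 175.1]), 0.35, array([ 0.511 , -0.2249,  0.023 ]))]
```

View pics/w3.png

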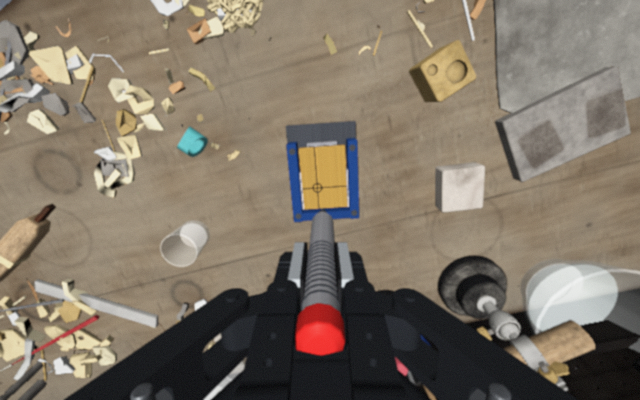

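The wrist view shows the plate in the blue nest with the circle at (317,187). The nest's open front is at the top and the punch tip shows near (322,213).

```bash
cat > d.py <<'E'
from h import *
np.set_printoptions(precision=1,suppress=True)
P=camera_params("wrist"); im=cv2.imread("pics/w3.png"); s=r.observe();R0=R.from_rotvec(s["eef_rot"])
for p in ((0,0,84),(2,0,84),(0,0,60),(0,0,-42),(0,0,-56)):
    print(p,proj("wrist",s["ee_pos"]+R0.apply(p)/1000,P))
cv2.imwrite("pics/crop2.png",cv2.resize(im[115:235,270:370],(500,600),interpolation=cv2.INTER_CUBIC))
E
python3 d.py
```

```text
(0, 0, 84) [321.1 208. ]
(2, 0, 84) [321.1 205.7]
(0, 0, 60) [321.1 219.7]
(0, 0, -42) [321.7 322.2]
(0, 0, -56) [321.8 351.9]
```

View pics/crop2.png

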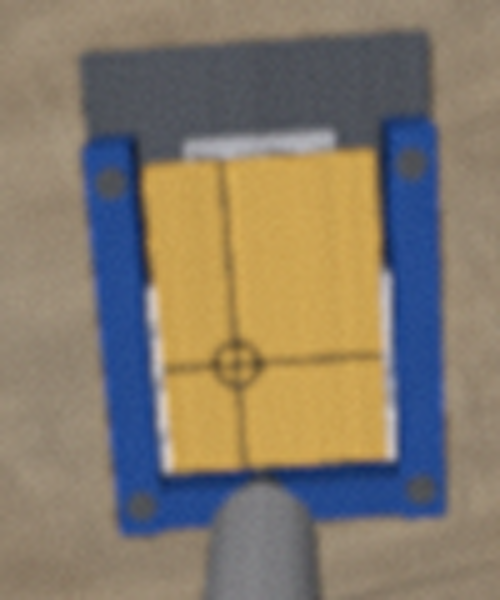

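The circle is at px (317.4,187.6) and the visible nose end at about (322.4,211.4). I shift and descend to about 10 mm above the plate.

Call:
move_arm --pt "-3 -1.3 15 0.003 0.007 0" --pt "-3 -1.3 20 0 0 0" --pt "-3 -1.3 20 0 0 0" --pt "0 0 18 0 0 0" --pt "0 0 8 0 0 0" --pt "0 0 0 0 0 0" --pt "0 0 0 0 0 0" --pt "0 0 0 0 0 0"

```text
time: 10.4
ee_pos: [0.5274, -0.2899, 0.122]
eef_rot: [-0.419, -3.104, 0.003]
contact_force: [0.4, -0.4, -1.3]
gripper_width: 0.0145
gripper_force: 58.8
```

```bash
cat > d.py <<'E'
from h import *
import sys
np.set_printoptions(precision=4,suppress=True)
P=camera_params("wrist"); im=save("wrist",sys.argv[1]+".png"); s=r.observe();R0=R.from_rotvec(s["eef_rot"])
print(s["ee_pos"],R0.apply([0,0,1]),s["joint_pos"])
for p in ((0,0,84),(-3,0,84)):
    print(p,proj("wrist",s["ee_pos"]+R0.apply(p)/1000,P))
for n,z in(("mark",.023),("tip",.03)): print(n,[(np.array(a["uv"]),R0.inv().apply(onz("wrist",a["uv"],z,P)-s["ee_pos"])*1000,a["conf"]) for a in models.place_of("wrist",n)[:1]])
W=cv2.resize(im[120:240,270:370],(500,600),interpolation=cv2.INTER_CUBIC)[:,:,::-1]
S=get_image("scene"); u,v=proj("scene",[.527,-.285,.05]).astype(int)
S=cv2.resize(S[v-35:v+25,u-25:u+25],(500//2,300),interpolation=cv2.INTER_CUBIC)[:,:,::-1]
D=get_image("side"); u,v=proj("side",[.527,-.285,.05]).astype(int)
D=cv2.resize(D[v-35:v+25,u-25:u+25],(500//2,300),interpolation=cv2.INTER_CUBIC)[:,:,::-1]
cv2.imwrite("pics/c_"+sys.argv[1]+".png",np.hstack([W,np.vstack([S,D])]))
E
python3 d.py w4
```

```text
[ 0.5274 -0.2899  0.122 ] [-0.01   -0.0006 -1.    ] [-0.6233  0.1027  1.7627 -0.0066  1.284  -1.924 ]
(0, 0, 84) [321.0503 208.0685]
(-3, 0, 84) [321.0503 211.5675]
mark [(array([320.9, 201.9]), array([-0.0579, -0.1013, 99.0346]), 0.82)]
tip []
```

View pics/c_w4.png

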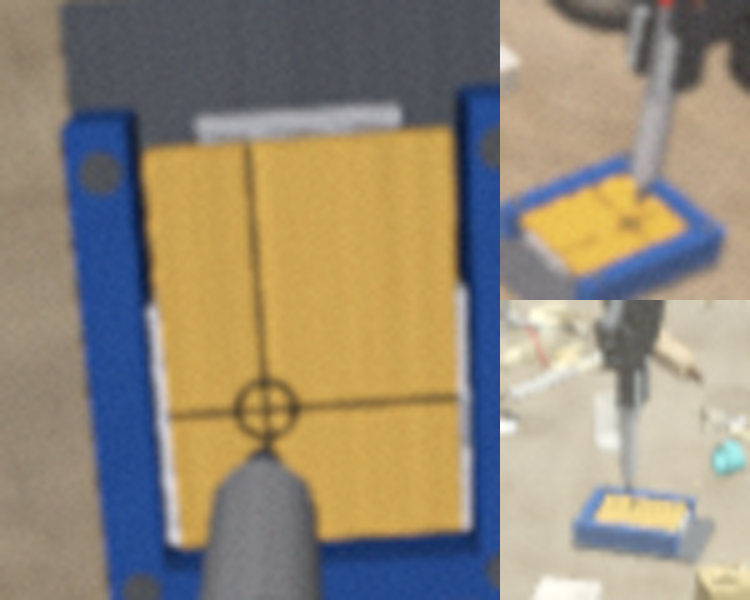

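The tip (dark point) is at px (322.8,210.4) and the circle centre at (323.4,201.6). I make a small shift and go down close to the plate.

Call:
move_arm --pt "2 0.5 0 0 0 0" --pt "0 0 5 0 0 0" --pt "0 0 4 0 0 0" --pt "0 0 0 0 0 0" --pt "0 0 0 0 0 0"

```text
time: 11.15
ee_pos: [0.5246, -0.2882, 0.1112]
eef_rot: [-0.418, -3.101, 0.001]
contact_force: [-0.3, -0.7, -0.5]
gripper_width: 0.0148
gripper_force: 58.8
```

```bash
python3 d.py w5
```

```text
[ 0.5247 -0.2883  0.1114] [-0.0122  0.0011 -0.9999] [-0.6238  0.1091  1.7749 -0.0066  1.2681 -1.9244]
(0, 0, 84) [320.9665 208.4042]
(-3, 0, 84) [320.9669 211.9042]
mark [(array([321.6, 208.8]), array([-2.0093,  0.5237, 88.4182]), 0.83)]
tip []
```

View pics/c_w5.png

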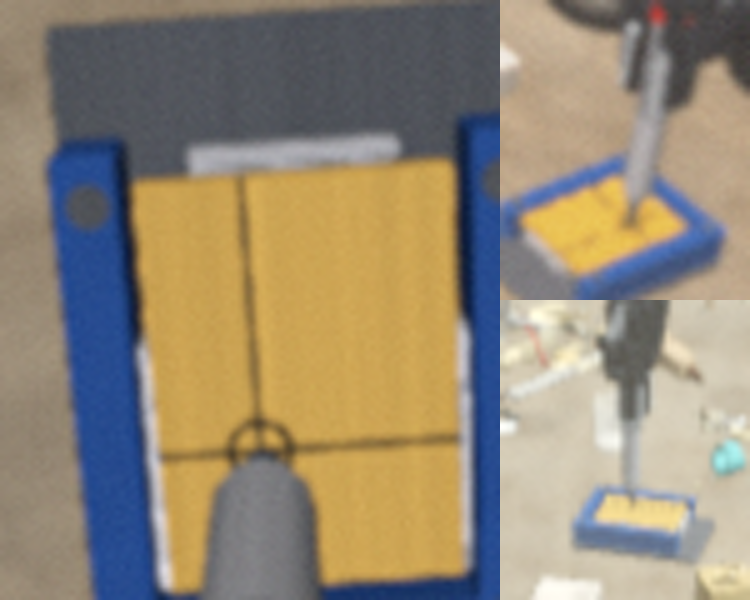

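The tip is at crop (264,453) and the circle centre at (259,450), so they are within 1 mm. I nudge and press.

Call:
move_arm --pt "-0.7 -0.7 0 0 0 0" --pt "0 0 0 0 0 0" --pt "0 0 2 0 0 0" --pt "0 0 2 0 0 0" --pt "0 0 1 0 0 0" --pt "0 0 1 0 0 0" --pt "0 0 0 0 0 0"

```text
time: 12.1
ee_pos: [0.526, -0.2897, 0.1076]
eef_rot: [-0.419, -3.103, 0.002]
contact_force: [-1.6, 0.8, 8.0]
gripper_width: 0.0148
gripper_force: 59.7
```

Call:
move_arm --pt "0 0 1 0 0 0" --pt "0 0 1 0 0 0" --pt "0 0 1 0 0 0" --pt "0 0 1 0 0 0" --pt "0 0 0 0 0 0"

```text
time: 12.6
ee_pos: [0.526, -0.2897, 0.1037]
eef_rot: [-0.419, -3.103, 0.003]
contact_force: [-1.4, 1.5, 6.7]
gripper_width: 0.0148
gripper_force: 59.8
```

Call:
move_arm --pt "0 0 1 0 0 0" --pt "0 0 1 0 0 0" --pt "0 0 1 0 0 0" --pt "0 0 0 0 0 0"

```text
time: 13.0
ee_pos: [0.5256, -0.2895, 0.0993]
eef_rot: [-0.419, -3.103, 0.002]
contact_force: [0.0, 0.2, 4.0]
gripper_width: 0.0145
gripper_force: 59.7
```

Call:
move_arm --pt "0 0 1 0 0 0" --pt "0 0 1 0 0 0" --pt "0 0 0 0 0 0"

```text
time: 13.3
ee_pos: [0.5257, -0.2896, 0.0977]
eef_rot: [-0.419, -3.103, 0.002]
contact_force: [-0.4, 0.6, 7.5]
gripper_width: 0.0146
gripper_force: 59.7
```

Call:
move_arm --pt "0 0 -5 0 0 0" --pt "0 0 -10 0 0 0" --pt "0 0 -20 0 0 0" --pt "0 0 -35 0 0 0" --pt "0 0 -38 0 0 0" --pt "0 0 0 0 0 0"

```text
time: 13.9
ee_pos: [0.5287, -0.2909, 0.211]
eef_rot: [-0.42, -3.11, 0.009]
contact_force: [0.8, -1.0, -0.3]
gripper_width: 0.0145
gripper_force: 59.1
```

```bash
cat > f.py <<'E'
from h import *
np.set_printoptions(precision=4,suppress=True)
P=camera_params("wrist"); im=save("wrist","w6.png")
s=r.observe();print(s["ee_pos"])
d,_=delta([.5124,.2067,.2054],R.identity());print("shift",d)
R0=R.from_rotvec(s["eef_rot"]);print("rot",(R0.inv()*R.from_rotvec([.382,2.818,.572])).as_rotvec())
cv2.imwrite("pics/crop6.png",cv2.resize(im[115:235,270:370],(500,600),interpolation=cv2.INTER_CUBIC)[:,:,::-1])
E
python3 f.py
```

```text
[ 0.5276 -0.2902  0.2078]
shift [146.2735 475.0788   1.3166]
rot [-0.4282 -0.1941  0.0002]
```

View pics/crop6.png

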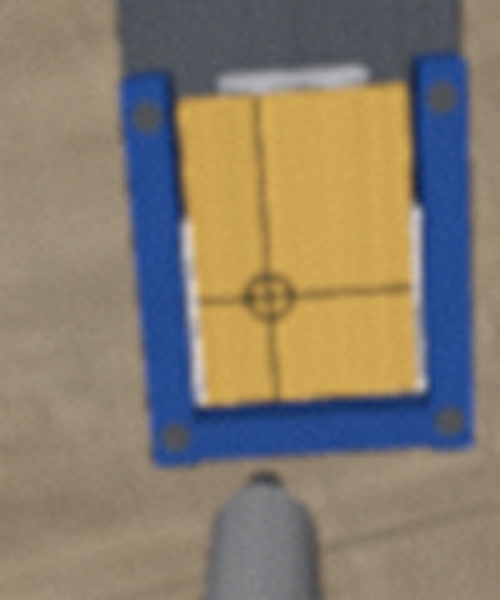

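```bash
cat > k.py <<'E'
from h import *
np.set_printoptions(precision=4,suppress=True)
P=camera_params("wrist"); s=r.observe();R0=R.from_rotvec(s["eef_rot"])
f=lambda u,v,z:onz("wrist",(270+u/5,115+v/5),z,P)
fl,fr,br,bl=[f(*p,.023) for p in((178,98),(410,83),(425,390),(200,407))]
print("front",np.linalg.norm(fr-fl),"back",np.linalg.norm(br-bl),"len",np.linalg.norm(br-fr),np.linalg.norm(bl-fl))
x=(br+bl-fr-fl);print("yaw len",np.arctan2(x[1],x[0]));y=fr-fl+br-bl;print("yaw wid",np.arctan2(y[1],y[0])-np.pi/2)
print("plate c",(fl+fr+br+bl)/4)
m=f(268,296,.023);print("mark",m)
for yaw in(-.2,-.18,-.22): c,q=np.cos(yaw),np.sin(yaw);print(yaw,m[:2]-np.array([c*.01+q*.008,q*.01-c*.008]))
w=[f(*p,.0245) for p in((123,75),(468,58),(473,443),(155,465))];print("walls",np.linalg.norm(w[0]-w[1]),np.linalg.norm(w[3]-w[2]),w)
# bench block from w3
T=np.linalg.inv(np.vstack([np.c_[R0.as_matrix(),s["ee_pos"]],[0,0,0,1]]))@np.array(P["cam_to_world"])
z=np.array([-.0067,.0033,-1.]);xx=np.array([-.9646,.2637,.0073]);M=np.eye(4);M[:3,:3]=np.c_[xx,np.cross(z,xx),z];M[:3,3]=[.5194,-.2819,.2002]
P3=dict(P);P3["cam_to_world"]=M@T
b=[onz("wrist",p,.017,P3) for p in((497,122),(613,67),(631,128),(517,180))]
for i in range(4): e=b[(i+1)%4]-b[i];print(b[i],np.linalg.norm(e),np.arctan2(e[1],e[0]))
print(sum(b)/4)
E
python3 k.py
```

```text
front 0.049951072194977374 back 0.05189027525874103 len 0.0692003072639918 0.07007861666160323
yaw len -0.19871884425986372
yaw wid -0.19669882500161195
plate c [ 0.5162 -0.2765  0.023 ]
mark [ 0.5243 -0.2869  0.023 ]
-0.2 [ 0.5161 -0.2771]
-0.18 [ 0.5159 -0.2772]
-0.22 [ 0.5163 -0.2769]
walls 0.07348615911627703 0.07388397578253446 [array([ 0.4691, -0.304 ,  0.0245]), array([ 0.4852, -0.2323,  0.0245]), array([ 0.5701, -0.2502,  0.0245]), array([ 0.5559, -0.3227,  0.0245])]
[ 0.51  -0.087  0.017] 0.11456702349513202 1.7701130435493324
[0.4873 0.0253 0.017 ] 0.06936523747877743 0.29572867158176996
[0.5537 0.0455 0.017 ] 0.1190885419545148 -1.3498666205211327
[ 0.5798 -0.0707  0.017 ] 0.07165004264904502 -2.91179562844307
[ 0.5327 -0.0217  0.017 ]
```

Call:
move_arm --pt "12.2 39.6 0 0 0 0" --pt "12.2 39.6 0 0 0 0" --pt "12.2 39.6 0 0 0 0" --pt "12.2 39.6 0 0 0 0" --pt "12.2 39.6 0 0 0 0" --pt "12.2 39.6 0 0 0 0" --pt "12.2 39.6 0 0 0 0" --pt "12.2 39.6 0 0 0 0" --pt "12.2 39.6 0 0 0 0" --pt "12.2 39.6 0 0 0 0" --pt "12.2 39.6 0 0 0 0" --pt "12.2 39.6 1 0 0 0" --pt "0 0 0 -0.107 -0.0485 0" --pt "0 0 0 -0.107 -0.0485 0" --pt "0 0 0 -0.107 -0.0485 0" --pt "0 0 0 -0.107 -0.0485 0" --pt "0 0 0 0 0 0" --pt "0 0 0 0 0 0"

```text
time: 15.75
ee_pos: [0.51, 0.2071, 0.2022]
eef_rot: [0.387, 2.826, 0.573]
contact_force: [-0.9, -0.1, -0.2]
gripper_width: 0.0143
gripper_force: 59.2
```

```bash
cat > l.py <<'E'
from h import *
np.set_printoptions(precision=4,suppress=True)
print(delta([.5463,.2503,.0966],R.from_rotvec([.382,2.819,.577])),r.observe()["gripper_width"])
E
python3 l.py
```

```text
(array([ -2.9265,   2.849 , 119.6261]), array([-0.0047, -0.0056, -0.0033])) 0.014254022177022704
```

Call:
move_arm --pt "-2.9 2.8 0 -0.005 -0.0055 -0.003" --pt "0 0 20 0 0 0" --pt "0 0 25 0 0 0" --pt "0 0 0 0 0 0"

```text
time: 16.15
ee_pos: [0.5262, 0.2261, 0.1625]
eef_rot: [0.379, 2.822, 0.579]
contact_force: [-0.1, 0.1, -3.0]
gripper_width: 0.0146
gripper_force: 59.0
```

```bash
python3 l.py
```

```text
(array([-0.0667, -1.5582, 73.0318]), array([ 0.0006, -0.0031,  0.0016])) 0.014590979098628441
```

Call:
move_arm --pt "0 -0.5 15 0 0 0" --pt "0 0 15 0 0 0" --pt "0 0 15 0 0 0" --pt "0 0 15 0 0 0" --pt "0 0 0 0 0 0" --pt "0 0 0 0 0 0"

```text
time: 16.75
ee_pos: [0.5443, 0.2463, 0.1125]
eef_rot: [0.379, 2.816, 0.581]
contact_force: [-1.6, 2.2, -2.9]
gripper_width: 0.0144
gripper_force: 58.4
```

```bash
python3 l.py
```

```text
(array([ 2.1606, -2.6134, 16.2176]), array([0.0035, 0.0018, 0.0021])) 0.014436667328522012
```

Call:
move_arm --pt "1.2 -1.5 4 0 0 0" --pt "0 0 5 0 0 0" --pt "0 0 4 0 0 0" --pt "0 0 0 0 0 0" --pt "0 0 0 0 0 0"

```text
time: 17.25
ee_pos: [0.5466, 0.2495, 0.0995]
eef_rot: [0.38, 2.815, 0.581]
contact_force: [-0.6, 3.8, -2.6]
gripper_width: 0.0144
gripper_force: 58.6
```

```bash
python3 l.py
```

```text
(array([ 1.0405, -0.5343,  2.7757]), array([0.0037, 0.0032, 0.0013])) 0.01441485340936098
```

Call:
move_arm --pt "0 0 1.5 0 0 0" --pt "0 0 0 0 0 0"

```text
time: 17.45
ee_pos: [0.5471, 0.25, 0.0984]
eef_rot: [0.38, 2.814, 0.581]
contact_force: [-1.7, 1.8, -1.1]
gripper_width: 0.0143
gripper_force: 58.6
```

Call:
move_arm --pt "0 0 0 0 0 0" --pt "0 0 0 0 0 0" --pt "0 0 0 0 0 0" --pt "0 0 0 0 0 0" --pt "0 0 0 0 0 0" --pt "0 0 0 0 0 0" --pt "0 0 0 0 0 0" --hand 0

```text
time: 18.15
ee_pos: [0.547, 0.2499, 0.0983]
eef_rot: [0.38, 2.815, 0.58]
contact_force: [0.2, 0.4, -0.2]
gripper_width: 0.0856
gripper_force: 0.0
```

Call:
move_arm --pt "0 0 -15 0 0 0" --pt "0 0 -25 0 0 0" --pt "0 0 -35 0 0 0" --pt "0 0 -40 0 0 0" --pt "0 0 0 0 0 0" --pt "0 0 0 0 0 0"

```text
time: 18.75
ee_pos: [0.5148, 0.2093, 0.2023]
eef_rot: [0.379, 2.812, 0.581]
contact_force: [0.5, -0.2, 0.0]
gripper_width: 0.0851
gripper_force: 0.0
```

```bash
cat > f.py <<'E'
from h import *
np.set_printoptions(precision=4,suppress=True)
P=camera_params("wrist"); im=save("wrist","w7.png")
s=r.observe();R0=R.from_rotvec(s["eef_rot"]);print(s["ee_pos"],s["gripper_width"],s["joint_pos"])
i=im.astype(int); m=((i[:,:,0]>150)&(i[:,:,1]<60)&(i[:,:,2]<70)).astype(np.uint8)
n,l,st,c=cv2.connectedComponentsWithStats(m); k=1+np.argmax(st[1:,4]);print(c[k],st[k],onz("wrist",c[k],.139,P))
# target: vertical, tool x = -plate x (yaw -.198)
yaw=-.198;X=-np.array([np.cos(yaw),np.sin(yaw),0]);Z=np.array([0,0,-1.]);Rt=R.from_matrix(np.c_[X,np.cross(Z,X),Z])
rel=(R0.inv()*Rt);print("rot",rel.as_rotvec())
p=np.array([.5162,-.277,0])-np.array([np.cos(yaw),np.sin(yaw),0])*.031
print("front press pt",p); p[2]=.20; print("shift after rot",Rt.inv().apply(p-s["ee_pos"])*1000)
E
python3 f.py
```

```text
[0.514  0.2094 0.2006] 0.08512195183937878 [ 0.0902 -0.3334  2.0755  0.3747  1.0896 -1.3351]
[319.0658 213.7039] [311 204  21  25 152] [0.534  0.2326 0.139 ]
rot [ 0.4233  0.2035 -0.0691]
front press pt [ 0.4858 -0.2709  0.    ]
shift after rot [ -66.8399 -476.4875    0.5534]
```

The cap centre is back at (0.534,0.233), so the punch is in its stand. Next I set up the front-edge press with the gripper shut and tilted.

```bash
cat > plan.py <<'E'
from h import *
import sys
np.set_printoptions(precision=4,suppress=True)
YAW=-.198;C=np.array([.5162,-.277,0])
def plate(px,py,z): c,s=np.cos(YAW),np.sin(YAW);return C+[c*px-s*py,s*px+c*py,z]
def ori(tilt,yaw=YAW):  # tool x=-plate x, tilt about tool y
    X=-np.array([np.cos(yaw),np.sin(yaw),0]);Z=np.array([0,0,-1.]);return R.from_matrix(np.c_[X,np.cross(Z,X),Z])*R.from_rotvec([0,tilt,0])
def go(p,Rt):
    s=r.observe();R0=R.from_rotvec(s["eef_rot"])
    print("at",s["ee_pos"],"rot first",(R0.inv()*Rt).as_rotvec(),"then shift",Rt.inv().apply(p-s["ee_pos"])*1000)
E
python3 - <<'E'
from plan import *
go(plate(-.0256,0,.21),ori(-.45)); go(plate(-.0256,0,.045),ori(-.45))
E
```

```text
at [0.514  0.2094 0.2006] rot first [ 0.3975 -0.2396 -0.1619] then shift [ -69.1571 -476.4875   22.9157]
at [0.514  0.2094 0.2006] rot first [ 0.3975 -0.2396 -0.1619] then shift [   2.6122 -476.4875  171.4895]
```

Call:
move_arm --pt "0 0 0 0.0994 -0.0599 -0.0405" --pt "0 0 0 0.0994 -0.0599 -0.0405" --pt "0 0 0 0.0994 -0.0599 -0.0405" --pt "0 0 0 0.0994 -0.0599 -0.0405" --pt "-5.8 -39.7 1.9 0 0 0" --pt "-5.8 -39.7 1.9 0 0 0" --pt "-5.8 -39.7 1.9 0 0 0" --pt "-5.8 -39.7 1.9 0 0 0" --pt "-5.8 -39.7 1.9 0 0 0" --pt "-5.8 -39.7 1.9 0 0 0" --pt "-5.8 -39.7 1.9 0 0 0" --pt "-5.8 -39.7 1.9 0 0 0" --pt "-5.8 -39.7 1.9 0 0 0" --pt "-5.8 -39.7 1.9 0 0 0" --pt "-5.8 -39.7 1.9 0 0 0" --pt "-5.8 -39.7 1.9 0 0 0" --pt "0 0 0 0 0 0" --pt "0 0 0 0 0 0" --pt "0 0 0 0 0 0" --hand 1

```text
time: 20.7
ee_pos: [0.4915, -0.2706, 0.2088]
eef_rot: [0.265, 2.682, -0.058]
contact_force: [0.6, -0.0, -0.5]
gripper_width: -0.0001
gripper_force: 0.0
```

Run:
```python
from plan import *
go(plate(-.0256,0,.055),ori(-.45)); print(r.observe()["gripper_width"],r.observe()["joint_pos"])
```

```text
at [ 0.4915 -0.2706  0.2088] rot first [ 0.0022 -0.0024  0.0004] then shift [ 67.0044  -1.4163 138.4299]
-0.00010600879121870285 [-0.7484 -0.3453  2.066   0.2664  1.0492 -2.2119]
```

Call:
move_arm --pt "16.75 -0.35 34.6 0 0 0" --pt "16.75 -0.35 34.6 0 0 0" --pt "16.75 -0.35 34.6 0 0 0" --pt "16.75 -0.35 34.6 0 0 0" --pt "0 0 0 0 0 0" --pt "4.3 0 9 0 0 0" --pt "1.75 0 3.6 0 0 0" --pt "0 0 0 0 0 0" --pt "0 0 0 0 0 0"

```text
time: 21.6
ee_pos: [0.4924, -0.274, 0.0447]
eef_rot: [0.265, 2.677, -0.063]
contact_force: [-0.6, 0.6, 0.1]
gripper_width: -0.0002
gripper_force: 0.0
```

Run:
```python
from plan import *
go(plate(-.0256,0,.035),ori(-.45))
```

```text
at [ 0.4924 -0.274   0.0447] rot first [-0.0012  0.0028  0.001 ] then shift [5.7046 1.713  8.0192]
```

Contact is expected at z ≈ 0.035. I go down in small steps.

Call:
move_arm --pt "3 1 5 0 0 0" --pt "2.7 0.7 3 0 0 0" --pt "0.87 0 1.8 0 0 0" --pt "0.87 0 1.8 0 0 0" --pt "0 0 0 0 0 0"

```text
time: 22.1
ee_pos: [0.4898, -0.2713, 0.0288]
eef_rot: [0.266, 2.68, -0.061]
contact_force: [-0.9, -0.2, 1.2]
gripper_width: 0.0001
gripper_force: 1.0
```

Call:
move_arm --pt "0.87 0 1.8 0 0 0" --pt "0.87 0 1.8 0 0 0" --pt "0.87 0 1.8 0 0 0" --pt "0 0 0 0 0 0"

```text
time: 22.5
ee_pos: [0.4901, -0.2714, 0.0242]
eef_rot: [0.264, 2.681, -0.06]
contact_force: [-14.4, 4.2, 16.9]
gripper_width: 0.0001
gripper_force: 11.2
```

```bash
cat > th.py <<'E'
from plan import *
def fit(cam):
    P=camera_params(cam); get_image(cam); l=models.regions_of(cam,"plate")
    if not l: print(cam,"none");return
    m=l[0]["mask"].astype(np.uint8); best=[]
    for t in np.arange(-.1,.6,.05):
        pts=[]
        for z in(0,.006):
            for a,b in((-.035,-.025),(-.035,.025),(.035,.025),(.035,-.025)):
                dx,dz=a+.012,z; pts.append(proj(cam,plate(-.012+dx*np.cos(t)-dz*np.sin(t),b,.017+dz*np.cos(t)+dx*np.sin(t)),P))
        pts=np.array(pts)
        h=cv2.convexHull(pts.astype(np.float32)); q=np.zeros_like(m); cv2.fillConvexPoly(q,np.round(h*16).astype(np.int32),1,shift=4)
        best.append((round((q&m).sum()/(q|m).sum(),3),round(t,2)))
    print(cam,round(l[0]["conf"],2),l[0]["extent"],sorted(best)[::-1][:4])
for c in("wrist","scene","side"): fit(c)
E
python3 th.py; python3 -c "
from h import *
s=r.observe();print(s['ee_pos'],s['contact_force'],s['ft_torque'])
cv2.imwrite('pics/w8.png',get_image('wrist')[:,:,::-1])"
```

```text
wrist 0.62 [276.8, 234.6, 89.0, 106.1] [(np.float64(0.3), np.float64(0.35)), (np.float64(0.3), np.float64(0.3)), (np.float64(0.295), np.float64(0.4)), (np.float64(0.295), np.float64(0.25))]
scene 0.75 [385.0, 227.4, 31.5, 24.1] [(np.float64(0.456), np.float64(0.4)), (np.float64(0.449), np.float64(0.35)), (np.float64(0.448), np.float64(0.5)), (np.float64(0.447), np.float64(0.45))]
side 0.45 [312.9, 164.4, 14.0, 8.7] [(np.float64(0.521), np.float64(0.5)), (np.float64(0.514), np.float64(0.55)), (np.float64(0.493), np.float64(0.45)), (np.float64(0.48), np.float64(0.4))]
[ 0.49012615 -0.27139654  0.02422796] [-13.86672611   2.91287079  17.83316809] [0.40042335 1.18411493 0.08189096]
```

Call:
move_arm --pt "0.4 0 0.9 0 0 0" --pt "0 0 0 0 0 0" --pt "0 0 0 0 0 0"

```text
time: 23.15
ee_pos: [0.4902, -0.2715, 0.0241]
eef_rot: [0.264, 2.681, -0.06]
contact_force: [-21.3, 7.4, 26.4]
gripper_width: -0.0001
gripper_force: 17.0
```

Call:
move_arm --pt "-4.3 0 -9 0 0 0" --pt "-13 0 -27 0 0 0" --pt "-17 0 -36 0 0 0" --pt "-17 0 -36 0 0 0" --pt "-17 0 -36 0 0 0" --pt "0 0 0 0 0 0" --pt "0 0 0 0 0 0" --hand 0.2

```text
time: 23.85
ee_pos: [0.4897, -0.2713, 0.1829]
eef_rot: [0.265, 2.678, -0.062]
contact_force: [-0.1, 0.3, -0.6]
gripper_width: 0.0684
gripper_force: 0.0
```

```bash
python3 th.py
python3 - <<'E'
from plan import *
save("wrist","w9.png"); s=r.observe();print(s["ee_pos"],s["gripper_width"])
E
```

```text
wrist 0.87 [294.9, 102.7, 51.7, 73.5] [(np.float64(0.911), np.float64(0.55)), (np.float64(0.911), np.float64(0.5)), (np.float64(0.91), np.float64(0.45)), (np.float64(0.909), np.float64(0.4))]
scene 0.72 [383.1, 226.3, 33.5, 22.4] [(np.float64(0.833), np.float64(0.4)), (np.float64(0.821), np.float64(0.35)), (np.float64(0.82), np.float64(0.45)), (np.float64(0.815), np.float64(0.5))]
side 0.47 [314.8, 165.1, 17.3, 6.7] [(np.float64(0.667), np.float64(0.5)), (np.float64(0.66), np.float64(0.55)), (np.float64(0.644), np.float64(0.45)), (np.float64(0.628), np.float64(0.4))]
[ 0.4885 -0.2705  0.1799] 0.06805730278802849
```

Run:
```python
from plan import *
print(r.nose_length,r.observe()["gripper_width"])
t=.45
def tp(u,w): return plate(-.012+u*np.cos(t)-w*np.sin(t),0,.017+w*np.cos(t)+u*np.sin(t))
for w in(.06,.004): print(tp(.038,w)); go(tp(.038,w),ori(-t))
# plate centre check from wrist mask centroid
P=camera_params("wrist");get_image("wrist");l=models.regions_of("wrist","plate")[0]
m=l["mask"].astype(np.uint8); v,u=np.nonzero(m);print("mask c",u.mean(),v.mean(),"pred",np.mean([proj("wrist",plate(-.012+(a+.012)*np.cos(t)-.006*np.sin(t),b,.017+.006*np.cos(t)+(a+.012)*np.sin(t)),P) for a in(-.035,.035) for b in(-.025,.025)],0))
print("scale px/mm",291/np.linalg.norm(tp(.012,0)-np.array(P["cam_to_world"])[:3,3])/1000)
```

```text
0.008 0.06805730278802849
[ 0.5124 -0.2762  0.0876]
at [ 0.4885 -0.2705  0.1799] rot first [ 0.0014 -0.002  -0.0005] then shift [18.0833 -0.8894 93.7974]
[ 0.5363 -0.281   0.0371]
at [ 0.4885 -0.2705  0.1799] rot first [ 0.0014 -0.002  -0.0005] then shift [ 18.0833  -0.8894 149.7974]
mask c 318.6577017114914 142.22629720184733 pred [319.8784 140.7042]
scale px/mm 1.0022406859051596
```

Call:
move_arm --pt "6 -0.5 30 0 0 0" --pt "6 -0.5 35 0 0 0" --pt "6 -0.5 35 0 0 0" --pt "0 0 20 0 0 0" --pt "0 0 10 0 0 0" --pt "0 0 0 0 0 0" --pt "0 0 0 0 0 0" --pt "0 0 0 0 0 0"

```text
time: 25.1
ee_pos: [0.529, -0.2811, 0.0585]
eef_rot: [0.265, 2.677, -0.063]
contact_force: [0.0, -0.7, 0.1]
gripper_width: 0.0679
gripper_force: 0.0
```

Run:
```python
from plan import *
t=.45
def tp(u,w): return plate(-.012+u*np.cos(t)-w*np.sin(t),0,.017+w*np.cos(t)+u*np.sin(t))
go(tp(.038,.004),ori(-t)); print(r.observe()["contact_force"])
P=camera_params("wrist");get_image("wrist");l=models.regions_of("wrist","plate")[:1]
for a in l:
    m=a["mask"];v,u=np.nonzero(m);print(a["conf"],a["extent"]);
    for row in range(v.min()+3,v.max(),8): q=np.nonzero(m[row])[0];print(row,q.min(),q.max(),(q.min()+q.max())/2)
s=r.observe();R0=R.from_rotvec(s["eef_rot"])
for u in(-.02,.03,.047): print(u,[proj("wrist",tp(u,.006)+b*np.array([-np.sin(YAW),np.cos(YAW),0]),P) for b in(-.025,.025)], "tool axis",proj("wrist",s["ee_pos"]+R0.apply([0,0,.02]),P))
```

```text
at [ 0.529  -0.2811  0.0585] rot first [-0.0011  0.0026  0.0006] then shift [ 2.8388  1.5435 22.333 ]
[ 0.0282 -0.6552  0.0892]
0.78 [276.2, 142.5, 94.2, 113.7]
142 276 368 322.0
150 276 368 322.0
158 277 368 322.5
166 277 368 322.5
174 278 368 323.0
182 278 368 323.0
190 278 367 322.5
198 279 366 322.5
206 279 365 322.0
214 280 366 323.0
222 280 366 323.0
230 279 364 321.5
238 280 364 322.0
246 280 364 322.0
254 281 363 322.0
-0.02 [array([276.8601, 142.7045]), array([372.1686, 142.741 ])] tool axis [321.4559 246.2829]
0.03 [array([281.0123, 229.5611]), array([367.1805, 229.6558])] tool axis [321.4559 246.2829]
0.047 [array([282.2254, 255.4533]), array([365.7232, 255.5625])] tool axis [321.4559 246.2829]
```

Call:
move_arm --pt "1.4 0.4 8 0 0 0" --pt "1.4 0 7 0 0 0" --pt "0 0 5 0 0 0" --pt "0 0 2 0 0 0" --pt "0 0 0 0 0 0" --pt "0 0 0 0 0 0"

```text
time: 25.8
ee_pos: [0.5353, -0.2814, 0.0355]
eef_rot: [0.266, 2.68, -0.061]
contact_force: [0.5, -0.7, -0.1]
gripper_width: 0.0682
gripper_force: 0.0
```

Call:
move_arm --pt "0 0 0 0 0 0" --pt "0 0 0 0 0 0" --pt "0 0 0 0 0 0" --pt "0 0 0 0 0 0" --pt "0 0 0 0 0 0" --pt "0 0 0 0 0 0" --pt "0 0 0 0 0 0" --hand 1

```text
time: 26.5
ee_pos: [0.5354, -0.2815, 0.036]
eef_rot: [0.266, 2.679, -0.061]
contact_force: [-1.9, 1.6, 3.5]
gripper_width: 0.0478
gripper_force: 61.6
```

Call:
move_arm --pt "0 0 -4 0 0 0" --pt "0 0 -8 0 0 0" --pt "0 0 -15 0 0 0" --pt "-5 0 -25 0 0 0" --pt "-10 0 -35 0 0 0" --pt "-10 0 -35 0 0 0" --pt "0 0 0 0 0 0" --pt "0 0 0 0 0 0"

```text
time: 27.3
ee_pos: [0.5053, -0.2756, 0.1575]
eef_rot: [0.266, 2.678, -0.063]
contact_force: [0.0, 0.5, -1.1]
gripper_width: 0.0478
gripper_force: 62.3
```

```bash
cat > v.py <<'E'
from plan import *
# plate in hand: expected plate centre in tool frame: x toward +x tool = plate -x
s=r.observe();R0=R.from_rotvec(s["eef_rot"]);print(s["ee_pos"],s["gripper_width"])
P=camera_params("wrist");get_image("wrist");l=models.regions_of("wrist","plate")[:1]
for a in l:
    m=a["mask"].astype(np.uint8);c=max(cv2.findContours(m,0,2)[0],key=cv2.contourArea);print(a["conf"],a["extent"],cv2.approxPolyDP(c,4,True)[:,0].tolist())
for z in(-2,): # plate top plane z in tool: w=.006 -> .004-.006=-2
    for q in((-9,-25,z),(-9,25,z),(61,25,z),(61,-25,z)): print(q,proj("wrist",s["ee_pos"]+R0.apply(q)/1000,P))
E
python3 v.py
```

```text
[ 0.5053 -0.2756  0.1575] 0.047759457446694895
0.59 [269.3, 157.5, 104.6, 125.5] [[372, 155], [268, 156], [277, 284], [365, 284]]
(-9, -25, -2) [274.1745 281.8279]
(-9, 25, -2) [368.7138 281.8492]
(61, 25, -2) [376.8264 149.3622]
(61, -25, -2) [266.3063 149.396 ]
```

Run:
```python
from plan import *
s=r.observe();R0=R.from_rotvec(s["eef_rot"])
A=ori(0);B=ori(0,-1.356)
print("untilt",(R0.inv()*A).as_rotvec(),"yaw",(A.inv()*B).as_rotvec())
tx=B.apply([1,0,0]);ty=B.apply([0,1,0]);p=np.array([.533,-.0185,.12])-.024*tx+.0005*ty
print(p,"shift in A",A.inv().apply(p-s["ee_pos"])*1000)
```

```text
untilt [ 0.0016  0.4472 -0.0001] yaw [0.    0.    1.158]
[ 0.5386 -0.0418  0.12  ] shift in A [ 12.1537 234.9449  34.31  ]
```

Call:
move_arm --pt "0 0 0 0 0.112 0" --pt "0 0 0 0 0.112 0" --pt "0 0 0 0 0.112 0" --pt "0 0 0 0 0.111 0" --pt "1.7 33.6 0 0 0 0" --pt "1.7 33.6 0 0 0 0" --pt "1.7 33.6 0 0 0 0" --pt "1.7 33.6 0 0 0 0" --pt "1.7 33.6 0 0 0 0" --pt "1.7 33.6 0 0 0 0" --pt "1.7 33.6 0 0 0 0" --pt "0 0 0 0 0 0"

```text
time: 28.6
ee_pos: [0.5389, -0.0389, 0.1537]
eef_rot: [-0.303, -3.126, -0.003]
contact_force: [-0.9, -1.3, -1.4]
gripper_width: 0.048
gripper_force: 62.4
```

Call:
move_arm --pt "0 0 0 0 0 0.1448" --pt "0 0 0 0 0 0.1448" --pt "0 0 0 0 0 0.1448" --pt "0 0 0 0 0 0.1448" --pt "0 0 0 0 0 0.1448" --pt "0 0 0 0 0 0.1448" --pt "0 0 0 0 0 0.1448" --pt "0 0 0 0 0 0.1448" --pt "0 0 15 0 0 0" --pt "0 0 15 0 0 0" --pt "0 0 0 0 0 0" --pt "0 0 0 0 0 0"

```text
time: 29.8
ee_pos: [0.5389, -0.0424, 0.1244]
eef_rot: [-1.969, -2.447, 0.0]
contact_force: [-0.3, 0.3, -0.1]
gripper_width: 0.0479
gripper_force: 62.4
```

```bash
python3 v.py
python3 - <<'E'
from plan import *
s=r.observe();R0=R.from_rotvec(s["eef_rot"]);P=camera_params("wrist");save("wrist","w10.png")
print("z",R0.apply([0,0,1]),"x",R0.apply([1,0,0]))
for cam in("wrist","scene","side"):
    if cam!="wrist": get_image(cam)
    PP=camera_params(cam)
    print(cam,[(np.array(a["uv"]),a["conf"],onz(cam,a["uv"],0,PP)) for a in models.place_of(cam,"bench_block")[:1]])
for a in models.regions_of("wrist","bench_block")[:1]:
    c=max(cv2.findContours(a["mask"].astype(np.uint8),0,2)[0],key=cv2.contourArea);q=cv2.approxPolyDP(c,4,True)[:,0];print(a["conf"],[(x.tolist(),onz("wrist",x.astype(float),.017,P)[:2].round(4).tolist()) for x in q])
    b=cv2.boxPoints(cv2.minAreaRect(c));print("box",np.array([onz("wrist",x,.017,P)[:2] for x in b]))
p=np.array([.533,-.0185]);B=ori(0,-1.356);tx=B.apply([1,0,0]);ty=B.apply([0,1,0]);go(np.r_[p,.05]-.024*tx+.0005*ty,B)
E
```

```text
[ 0.5389 -0.0424  0.1244] 0.04793656125307019
0.84 [270.5, 156.6, 103.5, 127.8] [[269, 155], [276, 284], [364, 283], [373, 157]]
(-9, -25, -2) [272.8734 280.8893]
(-9, 25, -2) [367.3971 280.844 ]
(61, 25, -2) [375.2494 148.2385]
(61, -25, -2) [264.7131 148.3182]
z [ 0.0031 -0.0005 -1.    ] x [-0.2136  0.9769 -0.0012]
wrist [(array([321.2, 164.5]), 0.82, array([ 0.5361, -0.0171,  0.    ]))]
scene [(array([333.6, 202.1]), 0.73, array([ 0.5357, -0.025 ,  0.    ]))]
side []
0.85 [([274, 98], [0.4871, 0.0307]), ([277, 154], [0.4967, -0.0125]), ([364, 153], [0.5678, 0.0038]), ([366, 99], [0.5582, 0.0454])]
box [[ 0.4943 -0.013 ]
 [ 0.487   0.0314]
 [ 0.5586  0.047 ]
 [ 0.5705  0.0035]]
at [ 0.5402 -0.0425  0.1268] rot first [ 0.0036  0.0015 -0.    ] then shift [ 0.9675 -1.4038 76.7765]
```

Call:
move_arm --pt "0.7 0.2 25 0.003 0.0015 0" --pt "0.6 0 30 0 0 0" --pt "0 0 25 0 0 0" --pt "0 0 12 0 0 0" --pt "0 0 0 0 0 0" --pt "0 0 0 0 0 0"

```text
time: 30.85
ee_pos: [0.5407, -0.0413, 0.0353]
eef_rot: [1.97, 2.446, 0.001]
contact_force: [0.7, 0.5, -1.2]
gripper_width: 0.0479
gripper_force: 62.4
```

Call:
move_arm --pt "0 0 2 0 0 0" --pt "0 0 2 0 0 0" --pt "0 0 0 0 0 0" --pt "0 0 0 0 0 0"

```text
time: 31.25
ee_pos: [0.5402, -0.0412, 0.0307]
eef_rot: [1.971, 2.446, 0.001]
contact_force: [0.1, 0.1, -1.8]
gripper_width: 0.048
gripper_force: 62.4
```

Call:
move_arm --pt "0 0 2 0 0 0" --pt "0 0 2 0 0 0" --pt "0 0 1 0 0 0" --pt "0 0 0 0 0 0" --pt "0 0 0 0 0 0"

```text
time: 31.75
ee_pos: [0.5399, -0.0411, 0.0252]
eef_rot: [-1.97, -2.446, -0.0]
contact_force: [0.2, -0.2, -1.8]
gripper_width: 0.048
gripper_force: 62.4
```

Call:
move_arm --pt "0 0 1 0 0 0" --pt "0 0 1 0 0 0" --pt "0 0 0 0 0 0" --pt "0 0 0 0 0 0"

```text
time: 32.15
ee_pos: [0.5399, -0.0411, 0.0233]
eef_rot: [-1.971, -2.446, -0.0]
contact_force: [-0.3, -0.1, -1.5]
gripper_width: 0.0479
gripper_force: 62.4
```

Call:
move_arm --pt "0 0 1 0 0 0" --pt "0 0 0 0 0 0" --pt "0 0 0 0 0 0"

```text
time: 32.45
ee_pos: [0.5401, -0.0412, 0.0226]
eef_rot: [1.971, 2.447, 0.0]
contact_force: [-0.8, 1.2, 1.6]
gripper_width: 0.0482
gripper_force: 63.5
```

Call:
move_arm --pt "0 0 0.7 0 0 0" --pt "0 0 0 0 0 0" --pt "0 0 0 0 0 0"

```text
time: 32.75
ee_pos: [0.5401, -0.0412, 0.0225]
eef_rot: [-1.97, -2.446, 0.0]
contact_force: [-2.7, 0.5, 6.1]
gripper_width: 0.0476
gripper_force: 66.3
```

Call:
move_arm --pt "0 0 -0.7 0 0 0" --pt "0 0 0 0 0 0" --pt "0 0 0 0 0 0" --pt "0 0 0 0 0 0" --pt "0 0 0 0 0 0" --pt "0 0 0 0 0 0" --hand 0.2

```text
time: 33.35
ee_pos: [0.5399, -0.0412, 0.0222]
eef_rot: [-1.971, -2.446, -0.0]
contact_force: [-0.7, 0.1, 0.1]
gripper_width: 0.068
gripper_force: 0.0
```

Call:
move_arm --pt "0 0 -10 0 0 0" --pt "0 0 -25 0 0 0" --pt "0 0 -40 0 0 0" --pt "0 0 -40 0 0 0" --pt "0 0 -40 0 0 0" --pt "-5 0 -20 0 0 0" --pt "0 0 0 0 0 0" --pt "0 0 0 0 0 0" --pt "0 0 0 0 0 0"

```text
time: 34.25
ee_pos: [0.5399, -0.0458, 0.1954]
eef_rot: [-1.969, -2.444, 0.002]
contact_force: [-0.5, -0.1, -0.3]
gripper_width: 0.0685
gripper_force: 0.0
```

Run:
```python
from plan import *
P=camera_params("wrist");save("wrist","w11.png");print(r.observe()["time"],r.observe()["ee_pos"])
for n,z in(("plate",.023),("bench_block",.017)):
  for a in models.regions_of("wrist",n)[:1]:
    c=cv2.convexHull(max(cv2.findContours(a["mask"].astype(np.uint8),0,2)[0],key=cv2.contourArea));q=cv2.approxPolyDP(c,5,True)[:,0]
    w=np.array([onz("wrist",x.astype(float),z,P)[:2] for x in q]);print(n,a["conf"],q.tolist());print(w,w.mean(0),[round(np.linalg.norm(w[i]-w[i-1]),4) for i in range(len(w))])
for n,z in(("plate",.017),("mark",.023),("bench_block",0)): print(n,[(np.array(a["uv"]),a["conf"],onz("wrist",a["uv"],z,P)) for a in models.place_of("wrist",n)[:1]])
get_image("scene")
for n in("dapping_block","dapping_punch_0","magnesia_brick_2","wax_ring_0","punch","plate"): print(n,[(np.array(a["uv"]),round(a["conf"],2)) for a in models.place_of("scene",n)[:1]])
```

```text
34.3 [ 0.5398 -0.0457  0.1951]
plate 0.8 [[346, 122], [344, 185], [301, 186], [298, 123]]
[[ 0.5522  0.0188]
 [ 0.5661 -0.0465]
 [ 0.5203 -0.0576]
 [ 0.5045  0.0075]] [ 0.5358 -0.0194] [np.float64(0.049), np.float64(0.0668), np.float64(0.0471), np.float64(0.067)]
bench_block 0.97 [[356, 96], [353, 201], [291, 201], [286, 98]]
[[ 0.5566  0.0454]
 [ 0.5814 -0.0642]
 [ 0.5126 -0.0793]
 [ 0.4877  0.0285]] [ 0.5346 -0.0174] [np.float64(0.0709), np.float64(0.1124), np.float64(0.0705), np.float64(0.1106)]
plate [(array([324.8, 157.4]), 0.75, array([ 0.5393, -0.0223,  0.017 ]))]
mark [(array([314.8, 163.3]), 0.65, array([ 0.5299, -0.0297,  0.023 ]))]
bench_block []
dapping_block [(array([339.5, 232.3]), 0.69)]
dapping_punch_0 [(array([307.6, 175.3]), 0.62)]
magnesia_brick_2 [(array([367. , 211.2]), 0.56)]
wax_ring_0 [(array([307.4, 176.9]), 0.64)]
punch [(array([254. , 142.6]), 0.52)]
plate [(array([279.8, 154.6]), 0.67)]
```

```bash
python3 -c "
from workcell import workorder
print(workorder.close_job())"
```

```text
the job is handed in; nothing more can be done
None
```

I punched the plate at the circle, put the punch back in its stand, tipped the plate up and laid it flat within about 2 mm of the bench block's centre. I handed the job in at about 34 s; I judged the spring's trip from the force readings, because the punch mark itself was too small to see in the pictures.

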